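# Load and charge the drawer-tag marker

## Robot

A 7-joint arm with a two-finger parallel gripper is mounted at the origin on the work surface. World frame = base frame: x ahead of the robot, y to its left, z up, the work surface at z = 0. Lengths are in m, angles in rad, forces in N, time in s.
With the tool pointing down it reaches from about 0.4 to 0.85 m from the base axis. Payload 10.4 kg.
Tool frame: the origin (TCP) lies at the very end of the fingers, on their centre line; the grasp point (between the pads) lies 19 mm behind it; z points along the fingers, y is the line along which they close (so a half turn about z gives the same grasp; the last joint's range is limited). The gripper opens to 87 mm and grips with 3 to 60 N. Pads are 19 mm wide; open, the fingers measure 117 mm over their backs; the gripper's body (75 mm by 190 mm) begins 51 mm behind the grasp point.
Start: joints at [1.303, 0.332, -0.065, 1.46, 0.022, 1.35, -0.088], TCP at [0.151, -0.606, 0.223] pointing down, gripper open.
Joint ranges: [-2.6, 2.6], [-0.5, 2.12], [-1.47, 1.34], [0.16, 2.42], [-1.27, 4.41], [0.06, 2.06], [-2.6, 2.6]. Speed limits (rad/s): [2.22, 2.22, 2.79, 2.79, 3.14, 3.14, 3.14].

## Interface

Orientations are given as a unit quaternion [x, y, z, w].
In Python, from bench import * gives the robot as it stands.
- The arm moves only by the tool step_arm, never from a script. Its arguments are lists of equal length, an entry for each row: "delta_pos": the shift along the world's x, y, z in units of 25 mm (1.0 is 25 mm), a list of three; "turn": the turn about the world's z in units of 0.12 rad (1.0 is 0.12 rad). In form: {"delta_pos": [[tx, ty, tz], ...], "turn": [turn, ...]}. A call has 1 to 12 rows; each row shifts and turns the commanded pose from where the row before left it; what a row does not reach is not made up. A row lasts 1/10 s, in which the tool goes at most 50 mm and 8.59 degrees, less where a joint would pass 70% of its speed; a pose out of reach is approached as far as the arm can. A call with a number of a shift or a turn outside -1 to 1 is refused whole. A call with a gripper value outside its range is refused whole. "grip" is the closure, from 0 (fully open) to 1 (shut), set as the call begins (left out, the last holds). The fingers move at their own pace and stop on an object; "newtons" is the grip in N (left out, the last holds). Time passes only in rows, so rows that do not move let the fingers close. It gives the time, the measured TCP pose, the force, the opening and the grip force at its end, in the units of the state.
- read_state(): the state, without advancing time (a new reading comes with each control period).
- camera(name): name is "scene" or "top"; returns a dict with "image" (400x640x3 uint8, red, green, blue), "z_map" (400x640 float32, m along the optical axis (not along the pixel's ray), 0 where there is no reading), "mtx" (3x3 intrinsics, pixels), "dist" ([k1, k2, p1, p2, k3] as OpenCV has them; the pictures are not rectified), "view" (4x4, takes a point from world to camera coordinates). Camera axes: x right, y up, looking along -z (the intrinsics and any distortion apply to the point x, -y, -z); pixel columns grow to the right and rows downward; lengths in m; the calibration is good to about 2 mm. A picture is of the moment at which its call begins.
- close_job(): hands the job in; it is judged then, once.
The state is a dict: "time": time; "joint_positions": joint angles; "joint_vel": joint speeds; "joint_torque": joint torques, N m; "ee_pos": TCP position; "eef_rot": TCP orientation; "ft_force": force on the tool from outside, world axes, zero at the start; "torque": the same for the moment, N m; "width": finger opening in m; "grip_force": force on a finger pad.
Only numpy, scipy, OpenCV 4.12 (cv2) and the standard library are available. Lean on these libraries where they do the work, as an engineer would, in place of code of your own. Each camera call takes 0.05 s, during which the arm holds its last target. There are 200 camera calls.

## Task

Load the tag marker and charge it. First hang every loose orange tag by its slot on a peg of the feed rack, one tag to a peg (any peg), and let go; then turn the pump's dial all the way back (anticlockwise) to its stop and count four clicks clockwise from there; then, leaving the dial there, pump the red lever through three full strokes, right down and fully back up each time. Finish with the lever up, all the tags still hanging, and do not disturb the two jars and the green case.

Things in the scene. Friction and masses are not known exactly. Their poses are not given: they have to be found in the camera images.
- tag1_mid (a point): Orange plastic drawer tag, about 35 g (varies), lying flat on the table: 70 x 40 x 7 mm (its own x, y, z). This point is the centre of the plate, half-way up. Its +x end carries the hanging slot. May be absent.
- tag1_hole (a point): Centre of tag 1's slot, a through opening 21 mm long (along the tag's x) by 15 mm wide (its y), 18 mm from the plate's centre towards +x; 6.5 mm of plate remains beyond it at the end.
- tag2_mid (a point): Another identical tag (see tag1_mid). May be absent.
- tag2_hole (a point): Centre of the slot of tag 2, same form as tag 1's.
- tag3_mid (a point): Another identical tag (see tag1_mid). May be absent.
- tag3_hole (a point): Centre of the slot of tag 3, same form as tag 1's.
- tag4_mid (a point): Another identical tag (see tag1_mid). May be absent.
- tag4_hole (a point): Centre of the slot of tag 4, same form as tag 1's.
- tag5_mid (a point): Another identical tag (see tag1_mid). May be absent.
- tag5_hole (a point): Centre of the slot of tag 5, same form as tag 1's.
- peg1: Brass peg on the feed rack, 7 mm thick, 45 mm long. Origin on its axis at the root on the crossbar's front face, 165 mm up; its z axis runs out along the peg, towards the robot's side and rising 50 degrees above level; its y axis is level, along the bar. Pegs are 75 mm apart, peg1 at the rack's +y end. A slack fit: a tag held level passes over it if moved along the peg's axis.
- peg2: Peg 2 of the rack, same form as peg1.
- peg3: Peg 3 of the rack, same form as peg1.
- peg4: Peg 4 of the rack, same form as peg1.
- peg5: Peg 5 of the rack, same form as peg1.
- rack: Fixed aluminium feed rack, 400 mm wide: a crossbar (150 to 182 mm up) on two end posts 190 mm tall. Origin on the table under the crossbar's front face, at mid width; x points away from the robot's side, y along the bar. Below it a steep grey apron, from 110 mm up at the bar to the table 72 mm in front, lets dropped tags slide back onto the table.
- pump: Fixed green pump unit, box 200 x 200 mm, 70 mm high; origin at the centre of its underside, x away from the robot's side, y left. The dial is on its top towards the robot and left; the lever along its right side, pivoted at the back on brackets up to 148 mm high.
- dial_grip (a point): Point on the upright axis of the black dial, at a good height to grip, 99 mm over the table. A bar grip 50 mm long, 14 mm thick, 81 to 113 mm over the table, stands on a 60 mm disc. The bar lies along this point's x axis, which turns with the dial; the white pointer is at its -x end. On the plate below, the red tick marks the end stop, black ticks the clicks.
- dial (a joint): Dial angle in rad, growing clockwise seen from above, 0 at the end stop (pointer at the red tick, towards the robot's side of the unit). Sprung detents every 30 degrees (0.524 rad), 8 positions from 0 to 7 clicks (3.665); about 0.11 N m to pass one, and let go it settles in the nearest one.
- paddle_top (a point): Centre of the upper face of the red paddle (60 mm along the lever, 50 mm wide, 16 mm thick) at the lever's free end, which points to the robot's side. At rest about 215 mm over the table, pressed right down about 113 mm. The paddle swings about a level pivot 70 mm behind and 55 mm right of the unit's centre (its x +70, y -55), 125 mm over the table; the paddle's centre is 190 mm from the pivot.
- lever (a joint): Lever angle in rad: 0 at rest (arm 0.45 rad above level), 0.55 pressed right down to the stop (arm 0.10 rad below level). A spring lifts it: about 4 N on the paddle at the top, 10 N at the bottom.
- jar_a_c (a point): Bystander: closed jar, 48 mm across, 70 mm high, centre half-way up.
- jar_b_c (a point): Bystander: closed jar, 40 mm across, 55 mm high, centre half-way up.
- case_c (a point): Bystander: green case 90 x 160 x 35 mm, centre half-way up.
Not all that is in view belongs to the job. What is shaped like the part that bears tag4_mid but black or pink is not meant.

How it is judged:
By the outcome, as a careful person would: the job done as asked, in the order asked, and still so for the second after the job is handed in, with the robot touching nothing.
Of tag1, tag2, tag3, tag4, tag5 only 3 to 5 are there at a start; the rules pass over those that are not, and their reading is None.
At some moment in a run one of tag1, tag2, tag3, tag4, tag5 may be knocked a few centimetres aside while the robot is not near it.
Once in a run the grip may slacken for a moment while it holds something.
It also fails if it takes over 210 s, if anything falls off the work surface, if the arm or the gripper's body presses on something with over 40 N, if the wrist force passes 120 N, or if a joint passes its speed limit or range.

## Working session

There is one attempt and no reset: what is moved stays moved. The work goes in short steps, Python scripts to look and compute and a tool call to move; the robot and the scene stay as the last step left them, time stands still between calls to the robot, and variables do not carry over. Pictures are saved under pics/ and viewed, at most 14 in all, crops included, and the job is handed in when it is done.

Besides the shell and the picture viewer there is one more tool, called after "Emit:" as a command line: name --pt "numbers of a row" for each row, then --argument value for the rest. step_arm: Moves the arm, as the interface text tells. Shifts and turns lie within -1 to 1; 1 stands for 25 mm of shift or 0.12 rad of turn. Its arguments: {"type":"object","properties":{"delta_pos":{"type":"array"},"turn":{"type":"array"},"grip":{"type":"number"},"newtons":{"type":"number"}},"required":["delta_pos","turn"]}

```bash
mkdir -p pics
cat > h.py <<'E'
from bench import *
import numpy as np, cv2
def shot(n):
    c=camera(n); return c
def save(img,name): cv2.imwrite('pics/'+name,cv2.cvtColor(img,cv2.COLOR_RGB2BGR))
def px2w(c,u,v,z=None):
    K=np.array(c['mtx'],float);d=np.array(c['dist'],float);V=np.array(c['view'],float)
    p=cv2.undistortPoints(np.array([[[u,v]]],float),K,d)[0,0]
    ray=np.array([p[0],-p[1],-1.0])
    Vi=np.linalg.inv(V)
    if z is None:
        dd=c['z_map'][int(round(v)),int(round(u))]; return (Vi@np.r_[ray*dd,1])[:3]
    o=Vi[:3,3]; r=Vi[:3,:3]@ray
    return o+r*(z-o[2])/r[2]
def cloud(c):
    K=np.array(c['mtx'],float);d=np.array(c['dist'],float);Vi=np.linalg.inv(np.array(c['view'],float))
    vv,uu=np.mgrid[0:400,0:640]
    p=cv2.undistortPoints(np.stack([uu,vv],-1).reshape(-1,1,2).astype(float),K,d)[:,0]
    ray=np.c_[p[:,0],-p[:,1],-np.ones(len(p))]*c['z_map'].reshape(-1,1)
    return (ray@Vi[:3,:3].T+Vi[:3,3]).reshape(400,640,3)
def w2px(c,P):
    V=np.array(c['view'],float);q=V@np.r_[P,1]
    pt=np.array([[q[0],-q[1],-q[2]]])
    return cv2.projectPoints(pt,np.zeros(3),np.zeros(3),np.array(c['mtx'],float),np.array(c['dist'],float))[0][0,0]
E
python3 - <<'E'
from h import *
for n in('top','scene'):
    c=shot(n); save(c['image'],n+'0.png'); np.savez(n+'0.npz',**{k:np.array(v) for k,v in c.items()})
print(read_state())
E
```

```text
{'time': 0.1, 'joint_positions': array([ 1.30338149,  0.33281058, -0.06472545,  1.46087932,  0.02155914,
        1.34987501, -0.08849576]), 'joint_vel': array([-0.00028568, -0.00130557, -0.00178708, -0.00250994, -0.00040782,
       -0.00019414, -0.00047136]), 'joint_torque': array([ 2.08323712e-03, -6.24542785e+01,  2.48686352e-02, -3.90715384e+01,
       -6.15247199e-02,  3.66190681e-02,  8.56269526e-05]), 'ee_pos': array([ 0.15142544, -0.60601731,  0.22182185]), 'eef_rot': array([ 9.92514978e-01,  1.22121293e-01, -8.28191000e-05, -6.34262369e-04]), 'ft_force': array([-0.53483409,  0.646334  , -1.08391544]), 'torque': array([ 0.00176006, -0.00720897,  0.03392347]), 'grip_force': 0.0, 'width': 0.08738870784756328}
```

View pics/top0.png

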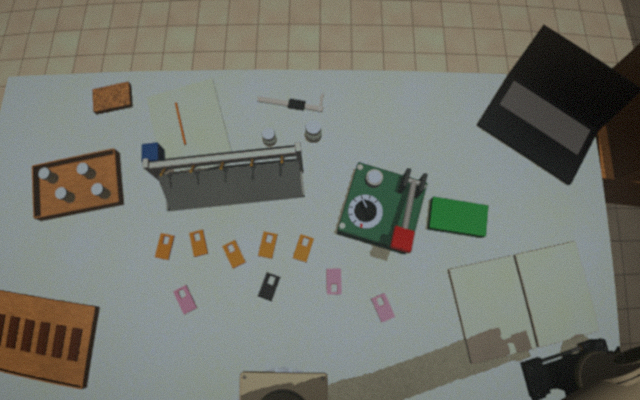

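View pics/scene0.png

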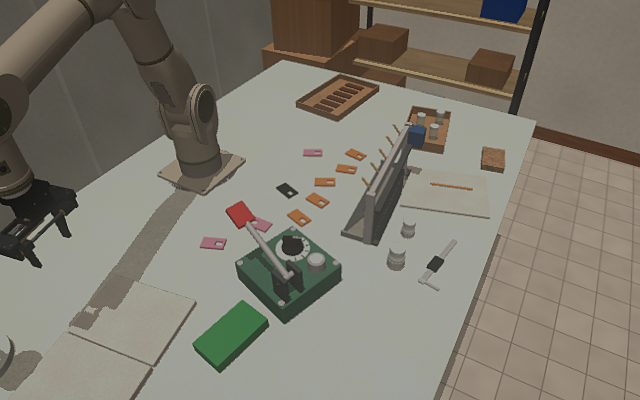

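The top view shows five orange tags (165,246), (198,243), (234,254), (268,245) and (303,248), the rack at (235,175) with five pegs, and the pump at (380,207). The jars are at (268,136) and (313,132), and the case is at (458,217). I'll measure these now.

```bash
cat >> h.py <<'E'
def tags(c,verbose=True):
    """orange blobs on the table -> centre, slot direction"""
    im=c['image']; hsv=cv2.cvtColor(im,cv2.COLOR_RGB2HSV)
    m=cv2.inRange(hsv,(8,150,120),(22,255,255))
    n,l,s,ce=cv2.connectedComponentsWithStats(m)
    out=[]
    for i in range(1,n):
        if s[i,4]<60 or s[i,4]>900: continue
        cn=max(cv2.findContours((l==i).astype(np.uint8),cv2.RETR_EXTERNAL,cv2.CHAIN_APPROX_NONE)[0],key=len)
        filled=np.zeros_like(m);cv2.drawContours(filled,[cn],-1,255,-1)
        v,u=np.nonzero(filled); w=np.array([px2w(c,a,b,0.007)[:2] for a,b in zip(u,v)])
        ctr=w.mean(0); ev,E=np.linalg.eigh(np.cov(w.T)); d=E[:,1]
        hv,hu=np.nonzero((filled>0)&(m==0))
        if len(hu): 
            hc=np.array([px2w(c,a,b,0.007)[:2] for a,b in zip(hu,hv)]).mean(0); 
        else: hc=np.array([px2w(c,*ce[i],0.007)[:2]]).mean(0); hc=2*ctr-hc
        if (hc-ctr)@d<0:d=-d
        out.append((ctr,np.arctan2(d[1],d[0]),np.sqrt(12*ev),len(hu)))
        if verbose: print('tag',ce[i].round(0),s[i,4],ctr.round(4),'ang %.3f'%out[-1][1],out[-1][2].round(3),len(hu))
    return out
E
python3 - <<'E'
from h import *
c=np.load('top0.npz'); c={k:c[k] for k in c}
tags(c)
V=c['view'];print('cam',np.linalg.inv(V)[:3,3])
C=cloud(c)
# rack: bar top, pegs
for u,v in [(160,160),(230,155),(297,149),(380,168),(366,211),(403,238),(268,136),(313,132),(458,217)]:
    print((u,v),C[v,u].round(3))
im=c['image'];hi=cv2.resize(im[130:265,130:320],(760,540),interpolation=cv2.INTER_CUBIC);save(hi,'rackcrop.png')
hi=cv2.resize(im[150:265,325:435],(574,600),interpolation=cv2.INTER_CUBIC);save(hi,'pumpcrop.png')
# rack bar: points with z 0.175-0.195
m=(C[...,2]>.178)&(C[...,2]<.20);v,u=np.nonzero(m);k=(u>130)&(u<320)&(v>130)&(v<220);P=C[v[k],u[k]]
print(len(P),P.min(0),P.max(0)); r=cv2.minAreaRect(P[:,:2].astype(np.float32));print(r,cv2.boxPoints(r))
m=(C[...,2]>.062)&(C[...,2]<.075);v,u=np.nonzero(m);k=(u>325)&(u<435)&(v>150)&(v<265);P=C[v[k],u[k]]
r=cv2.minAreaRect(P[:,:2].astype(np.float32));print(r,cv2.boxPoints(r))
hsv=cv2.cvtColor(im,cv2.COLOR_RGB2HSV)
m=cv2.inRange(hsv,(0,180,120),(5,255,255))>0;v,u=np.nonzero(m);k=(u>385)&(u<420)&(v>220)&(v<260);P=C[v[k],u[k]];print('paddle',np.median(P,0),P.min(0),P.max(0))
E
```

```text
tag [106.  93.] 60 [0.924  0.5752] ang -0.914 [0.029 0.048] 12
tag [198. 245.] 227 [0.4532 0.244 ] ang 0.260 [0.039 0.062] 0
tag [267. 246.] 229 [0.4506 0.0525] ang -0.225 [0.039 0.061] 0
tag [164. 248.] 225 [0.4431 0.3428] ang -0.176 [0.04  0.062] 0
tag [302. 250.] 229 [ 0.4423 -0.0449] ang -0.342 [0.039 0.061] 0
tag [234. 255.] 226 [0.4246 0.1425] ang 0.478 [0.038 0.061] 0
cam [ 0.27387661 -0.09343701  1.26873601]
(160, 160) [0.647 0.318 0.164]
(230, 155) [0.654 0.133 0.184]
(297, 149) [ 0.667 -0.035  0.193]
(380, 168) [ 0.659 -0.256  0.07 ]
(366, 211) [ 0.528 -0.211  0.116]
(403, 238) [ 0.442 -0.285  0.218]
(268, 136) [0.757 0.055 0.053]
(313, 132) [ 0.763 -0.072  0.07 ]
(458, 217) [ 0.53  -0.474  0.036]
1388 [ 0.59688292 -0.04265064  0.17800585] [0.69102453 0.3666955  0.19976036]
((0.642295777797699, 0.1623697280883789), (0.4095146059989929, 0.09387286752462387), 89.37089538574219) [[ 0.593114   -0.04185989]
 [ 0.6869812  -0.04289058]
 [ 0.69147754  0.36659935]
 [ 0.59761035  0.36763003]]
((0.5544623732566833, -0.2614603638648987), (0.1991404891014099, 0.20293539762496948), 73.24655151367188) [[ 0.42860004 -0.32755578]
 [ 0.6229217  -0.38605273]
 [ 0.6803247  -0.19536495]
 [ 0.48600304 -0.136868  ]]
paddle [ 0.44179371 -0.28490141  0.21715868] [ 0.27387661 -0.3095964   0.20191674] [ 0.47052871 -0.09343701  1.26873601]
```

View pics/rackcrop.png

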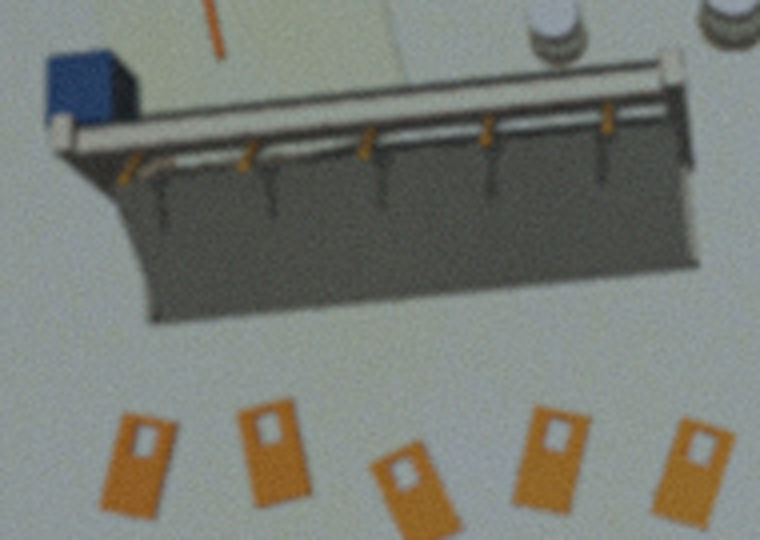

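View pics/pumpcrop.png

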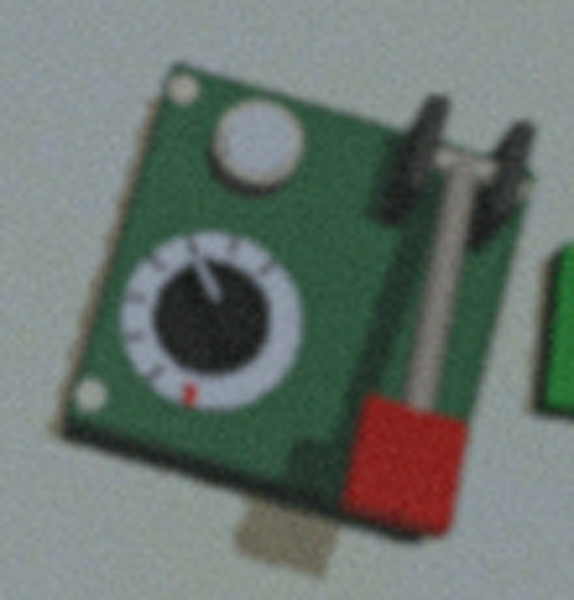

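The rack crop (4x, offset 130,130) shows brass pegs at about (130,167), (248,155), (368,142), (488,130) and (608,118), and every slot is at the tags' +x end. In the pump crop the dial is at (211,315), its pointer up at (203,265), the red tick at (190,397) and the paddle at (408,465). Next I'll fit the rack pose and refine the tags.

```bash
cat >> h.py <<'E'
def tags2(c):
    im=cv2.resize(c['image'],None,fx=4,fy=4,interpolation=cv2.INTER_CUBIC); hsv=cv2.cvtColor(im,cv2.COLOR_RGB2HSV)
    m=cv2.inRange(hsv,(6,90,90),(25,255,255)); out=[]
    for cn in cv2.findContours(m,cv2.RETR_EXTERNAL,cv2.CHAIN_APPROX_NONE)[0]:
        a=cv2.contourArea(cn)
        if a<2500 or a>9000: continue
        p=(cn[:,0]+.5)/4-.5
        w=np.array([px2w(c,q[0],q[1],0.006)[:2] for q in p]).astype(np.float32)
        (cx,cy),(a1,a2),_=r=cv2.minAreaRect(w); b=cv2.boxPoints(r)
        e=b[1]-b[0]; f=b[2]-b[1]; d=e if e@e>f@f else f
        if d[0]<0:d=-d
        print('tag c %.4f %.4f ang %.3f size %.3f %.3f px %s'%(cx,cy,np.arctan2(d[1],d[0]),max(a1,a2),min(a1,a2),p.mean(0).round()))
        out.append((cx,cy,np.arctan2(d[1],d[0])))
    return out
def rackpts(x,y,yaw,z0=.165):
    R=np.array([[np.cos(yaw),-np.sin(yaw)],[np.sin(yaw),np.cos(yaw)]]);L=[]
    for k in range(5):
        for s in np.linspace(0,.045,10):
            q=R@[-s*np.cos(np.radians(50)),.15-.075*k]+[x,y];L.append([*q,z0+s*np.sin(np.radians(50))])
    return np.array(L)
def proj(c,P):
    V=np.array(c['view'],float);q=P@V[:3,:3].T+V[:3,3];q=q*[1,-1,-1]
    return cv2.projectPoints(q,np.zeros(3),np.zeros(3),np.array(c['mtx'],float),np.array(c['dist'],float))[0][:,0]
E
python3 - <<'E'
from h import *
from scipy.optimize import minimize
c=np.load('top0.npz'); c={k:c[k] for k in c}
tags2(c)
im=c['image'];big=cv2.resize(im[130:265,130:320],None,fx=4,fy=4,interpolation=cv2.INTER_CUBIC)
hsv=cv2.cvtColor(big,cv2.COLOR_RGB2HSV);m=cv2.inRange(hsv,(8,110,90),(28,255,255));m[:90]=0;m[240:]=0
print(m.sum()/255)
D=cv2.distanceTransform(255-m,cv2.DIST_L2,5)
v,u=np.nonzero(m);B=np.c_[u,v]
def cost(p):
    q=(proj(c,rackpts(*p))-130+.5)*4-.5
    from scipy.spatial import cKDTree
    a=cKDTree(q).query(B)[0]; b=cKDTree(B).query(q)[0]
    return (np.minimum(a,20)**2).mean()+(np.minimum(b,20)**2).mean()
best=min((minimize(cost,[.645+dx,.155+dy,.07+dw],method='Nelder-Mead',options=dict(xatol=1e-5,fatol=1e-4,initial_simplex=None)) for dx in(-.02,0,.02) for dy in(-.02,0,.02) for dw in(-.05,0,.05)),key=lambda r:r.fun)
print(best.x,best.fun)
P=rackpts(*best.x);print('roots',P[::10].round(4));print('tips',P[9::10].round(4))
q=((proj(c,P)-130+.5)*4-.5)
x,y,w=best.x;R=np.array([[np.cos(w),-np.sin(w)],[np.sin(w),np.cos(w)]])
E=np.array([[*(R@[a,b]+[x,y]),z] for a,b,z in[(0,.2,.182),(0,-.2,.182),(-.072,.2,0),(-.072,-.2,0)]])
for t in q: cv2.circle(big,(int(t[0]),int(t[1])),1,(255,0,255),-1)
for t in (proj(c,E)-130+.5)*4-.5: cv2.circle(big,(int(t[0]),int(t[1])),4,(0,255,255),2)
save(big,'rackfit.png')
# scene check
s=np.load('scene0.npz');s={k:s[k] for k in s};tags2(s)
b2=cv2.resize(s['image'][100:250,320:430],None,fx=4,fy=4,interpolation=cv2.INTER_CUBIC)
for t in (proj(s,P)-[320,100]+.5)*4-.5: cv2.circle(b2,(int(t[0]),int(t[1])),1,(255,0,255),-1)
save(b2,'scenefit.png')
E
```

```text
tag c 0.4295 0.1452 ang 0.482 size 0.069 0.040 px [233. 254.]
tag c 0.4479 -0.0465 ang -0.302 size 0.069 0.039 px [303. 248.]
tag c 0.4481 0.3424 ang -0.187 size 0.070 0.041 px [164. 246.]
tag c 0.4561 0.0518 ang -0.193 size 0.069 0.040 px [267. 245.]
tag c 0.4588 0.2460 ang 0.268 size 0.070 0.040 px [198. 243.]
550.0
[0.63866225 0.15610384 0.12176632] 24.565502138332945
roots [[0.6204 0.305  0.165 ]
 [0.6296 0.2305 0.165 ]
 [0.6387 0.1561 0.165 ]
 [0.6478 0.0817 0.165 ]
 [0.6569 0.0072 0.165 ]]
tips [[0.5917 0.3015 0.1995]
 [0.6008 0.227  0.1995]
 [0.61   0.1526 0.1995]
 [0.6191 0.0781 0.1995]
 [0.6282 0.0037 0.1995]]
tag c 0.4477 -0.0475 ang -0.308 size 0.074 0.043 px [299. 217.]
tag c 0.4559 0.0508 ang -0.194 size 0.074 0.044 px [317. 200.]
tag c 0.4295 0.1445 ang 0.504 size 0.070 0.045 px [324. 182.]
tag c 0.8985 0.5747 ang -1.376 size 0.126 0.080 px [493. 157.]
tag c 0.6413 0.6803 ang -1.368 size 0.273 0.100 px [436. 129.]
tag c -0.2724 1.0614 ang -0.005 size 0.417 0.127 px [295.  54.]
tag c -0.0046 1.5513 ang 1.567 size 0.324 0.261 px [382.  32.]
```

View pics/rackfit.png

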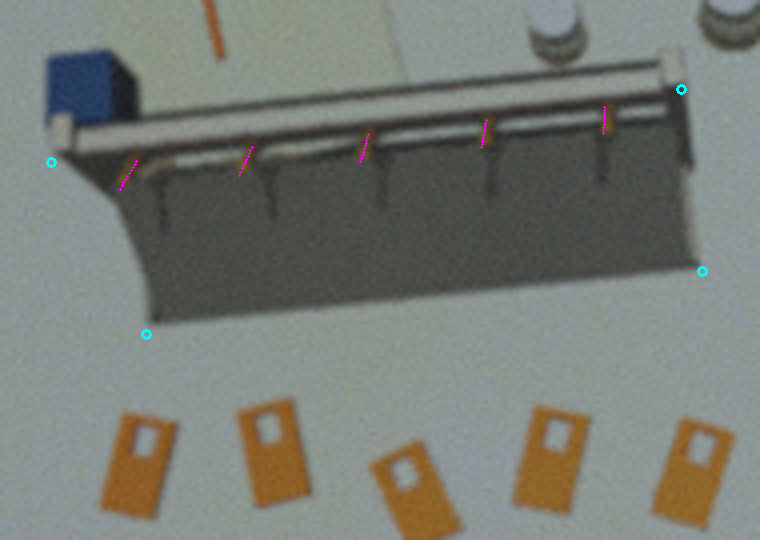

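View pics/scenefit.png

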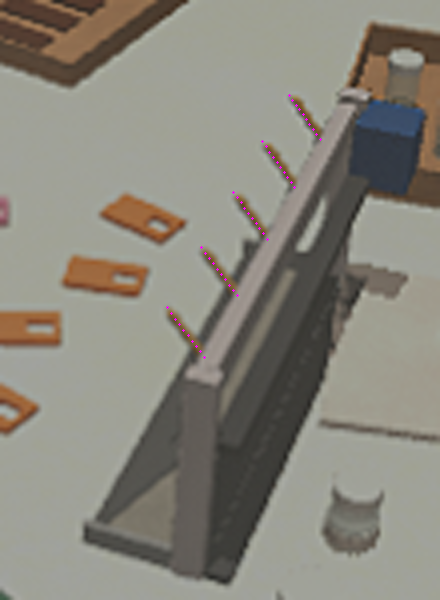

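The peg fit matches well in the scene view. In the top view the apron corner is off by about 12 crop pixels on the left, so I'll refine jointly over both views, adding the apron corners at (152,322) and (697,266).

Run:
```python
from h import *
from scipy.optimize import minimize
from scipy.spatial import cKDTree
def ld(n):
    c=np.load(n+'0.npz'); return {k:c[k] for k in c}
t=ld('top');s=ld('scene')
def mk(c,o,w,h,lo,top,bot,f):
    big=cv2.resize(c['image'][o[1]:o[1]+h,o[0]:o[0]+w],None,fx=4,fy=4,interpolation=cv2.INTER_CUBIC)
    hsv=cv2.cvtColor(big,cv2.COLOR_RGB2HSV);m=cv2.inRange(hsv,lo,(26,255,255))
    v,u=np.nonzero(m);B=np.c_[u,v]
    # keep only those near first fit
    q=(proj(c,rackpts(.6387,.1561,.1218))-o+.5)*4-.5
    return B[cKDTree(q).query(B)[0]<22]
Bt=mk(t,(130,130),190,135,(8,110,90),0,0,0);Bs=mk(s,(320,100),110,150,(8,110,70),0,0,0);print(len(Bt),len(Bs))
A=np.array([[152,322],[697,266.]])
def parts(p):
    x,y,w=p;R=np.array([[np.cos(w),-np.sin(w)],[np.sin(w),np.cos(w)]])
    out=[]
    for c,o,B in((t,(130,130),Bt),(s,(320,100),Bs)):
        q=(proj(c,rackpts(*p))-o+.5)*4-.5
        out.append((np.minimum(cKDTree(q).query(B)[0],25)**2).mean()+(np.minimum(cKDTree(B).query(q)[0],25)**2).mean())
    E=np.array([[*(R@[-.072,b]+[x,y]),0] for b in(.2,-.2)])
    e=(proj(t,E)-130+.5)*4-.5-A
    return out,e
for wts in((1,1,.0),(1,0,0),(0,1,0),(1,1,.3),(0,0,1)):
    f=lambda p:(lambda r:wts[0]*r[0][0]+wts[1]*r[0][1]+wts[2]*(r[1]**2).mean())(parts(p))
    r=min((minimize(f,[.64,.156,.08+d],method='Nelder-Mead',options=dict(xatol=1e-5,fatol=1e-3)) for d in(-.04,0,.04)),key=lambda r:r.fun)
    print(wts,r.x.round(4),parts(r.x)[0],parts(r.x)[1].round(0).tolist())
```

```text
550 1177
(1, 1, 0.0) [0.6389 0.1562 0.1187] [np.float64(25.004669367988964), np.float64(13.980251498204732)] [[-6.0, 11.0], [5.0, 7.0]]
(1, 0, 0) [0.6387 0.1561 0.1218] [np.float64(24.565504330382602), np.float64(15.19357536645008)] [[-6.0, 13.0], [6.0, 6.0]]
(0, 1, 0) [0.6382 0.1578 0.1113] [np.float64(38.23492163344774), np.float64(12.346618723127037)] [[-9.0, 10.0], [3.0, 10.0]]
(1, 1, 0.3) [0.6398 0.156  0.1173] [np.float64(26.628479770041352), np.float64(14.127733142939269)] [[-6.0, 10.0], [6.0, 6.0]]
(0, 0, 1) [0.6457 0.1558 0.1109] [np.float64(84.5179770543616), np.float64(54.28184191949531)] [[-6.0, 0.0], [5.0, -1.0]]
```

Emit:
step_arm --pt "0.48 0.94 0.3" --pt "0.48 0.94 0.3" --pt "0.48 0.94 0.3" --pt "0.48 0.94 0.3" --pt "0.48 0.94 0.3" --pt "0.48 0.94 0.3" --pt "0.48 0.94 0.3" --pt "0.48 0.94 0.3" --pt "0.48 0.94 0.3" --pt "0.48 0.94 0.3" --pt "0.48 0.94 0.1" --pt "0.48 0.94 0" --turn '[0.9, 0.9, 0.9, 0.9, 0.9, 0.9, 0.9, 0.9, 0.9, 0.9, 0.9, 0.9]' --grip 0.3 --newtons 25

```text
time: 1.3
ee_pos: [0.2959, -0.3234, 0.3003]
eef_rot: [0.716, 0.698, -0.0, 0.0]
ft_force: [1.1, 0.1, -0.5]
width: 0.0608
grip_force: 0.0
```

Emit:
step_arm --pt "0.48 0.94 0" --pt "0.48 0.94 0" --pt "0.48 0.94 0" --pt "0.48 0.94 0" --pt "0.48 0.94 0" --pt "0.48 0.94 0" --pt "0.48 0.94 0" --pt "0.48 0.94 0" --pt "0.48 0.94 0" --pt "0.48 0.94 0" --pt "0.48 0.94 0" --pt "0.48 0.94 0" --turn '[0.9, 0.9, 0.9, 0.9, 0.9, 0.9, 0.9, 0.9, 0.9, 0.9, 0.9, 0.9]'

```text
time: 2.5
ee_pos: [0.4397, -0.0413, 0.2999]
eef_rot: [0.15, 0.989, -0.0, -0.0]
ft_force: [0.6, -0.9, 0.1]
width: 0.061
grip_force: 0.0
```

Emit:
step_arm --pt "-0.06 -0.09 -1" --pt "0 0 -1" --pt "0 0 -1" --pt "0 0 -1" --pt "0 0 -1" --pt "0 0 -1" --pt "0 0 -1" --pt "0 0 -1" --pt "0 0 -1" --pt "0 0 -1" --pt "0 0 -0.8" --pt "0 0 -0.6" --turn '[0, 0, 0, 0, 0, 0, 0, 0, 0, 0, 0, 0]'

```text
time: 3.7
ee_pos: [0.4371, -0.0445, 0.0136]
eef_rot: [0.152, 0.988, 0.0, -0.001]
ft_force: [-0.7, -0.4, -0.5]
width: 0.0609
grip_force: 0.0
```

Emit:
step_arm --pt "0 0 -0.3" --pt "0 0 -0.2" --pt "0 0 0" --turn '[0, 0, 0]'

```text
time: 4.0
ee_pos: [0.4379, -0.0446, 0.0024]
eef_rot: [0.152, 0.988, 0.0, -0.0]
ft_force: [-0.1, -0.4, -0.5]
width: 0.0607
grip_force: 0.0
```

Emit:
step_arm --pt "0 0 0" --pt "0 0 0" --pt "0 0 0" --pt "0 0 0" --pt "0 0 0" --turn '[0, 0, 0, 0, 0]' --grip 1

```text
time: 4.5
ee_pos: [0.4383, -0.0448, 0.0029]
eef_rot: [0.152, 0.988, -0.0, 0.0]
ft_force: [-1.5, -0.4, 5.6]
width: 0.0393
grip_force: 25.0
```

Emit:
step_arm --pt "0 0 0.5" --pt "0 0 1" --pt "0 0 1" --pt "0 0 1" --pt "0 0 1" --pt "0 0 1" --pt "0 0 1" --pt "0 0 1" --pt "0 0 0.9" --turn '[0, 0, 0, 0, 0, 0, 0, 0, 0]'

```text
time: 5.4
ee_pos: [0.4378, -0.0442, 0.2146]
eef_rot: [0.151, 0.988, 0.0, 0.0]
ft_force: [0.6, 0.5, -0.4]
width: 0.0392
grip_force: 25.0
```

Emit:
step_arm --pt "0.5 0.15 0" --pt "0.75 0.22 0" --pt "0.75 0.22 0" --pt "0.75 0.22 0" --pt "0.75 0.22 0" --pt "0.75 0.22 0" --pt "0.75 0.22 0" --pt "0.6 0.2 0" --pt "0.37 0.07 0" --pt "0 0 0" --pt "0 0 0" --turn '[0.4, 0.4, 0.4, 0.4, 0.4, 0.4, 0.4, 0.4, 0.28, 0, 0]'

```text
time: 6.5
ee_pos: [0.5868, -0.0012, 0.2128]
eef_rot: [-0.056, 0.998, 0.0, -0.0]
ft_force: [0.0, -1.4, -0.5]
width: 0.0394
grip_force: 25.0
```

Run:
```python
from h import *
s=shot('scene');save(cv2.resize(s['image'][120:270,290:440],(600,600),interpolation=cv2.INTER_CUBIC),'p5a.png')
print(read_state()['ee_pos'],read_state()['eef_rot'],read_state()['width'])
```

```text
[ 0.58664887 -0.00140098  0.21278916] [-5.58385606e-02  9.98439794e-01 -9.16790216e-05 -1.57779639e-04] 0.039358086170009896
```

View pics/p5a.png

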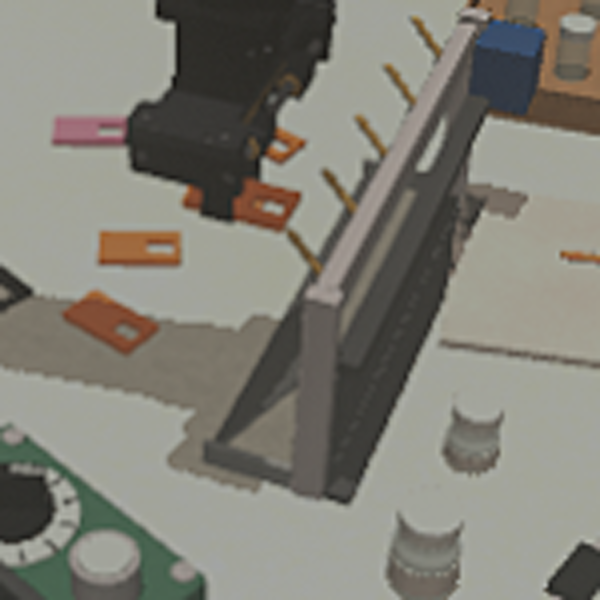

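The picture shows the tag held level with its hole at (268,207), and peg5's tip at (290,232). I'll check that against the projected hole.

Run:
```python
from h import *
s=shot('scene')
e=read_state()['ee_pos'];a=.1117
H=np.array([e+[.028*np.cos(a),.028*np.sin(a),.001+.0035]]);print('hole',(proj(s,H)-[290,120]+.5)*4)
P=rackpts(.639,.1565,.116);print('tip5',(proj(s,P[[49,40]])-[290,120]+.5)*4)
u=np.array([290+268/4-.5,120+207/4-.5]);print(px2w(s,*u,e[2]+.0045),H)
```

```text
hole [[269.30539831 203.02045004]]
tip5 [[287.20014659 227.80978784]
 [324.53443693 277.40621375]]
[ 0.61572033 -0.00275442  0.21736235] [[0.61450419 0.00163122 0.21736235]]
```

Emit:
step_arm --pt "0.18 0.02 -0.21" --pt "0.18 0.02 -0.21" --pt "0.18 0.02 -0.21" --pt "0.18 0.02 -0.21" --pt "0.17 0.02 -0.2" --pt "0 0 0" --turn '[0, 0, 0, 0, 0, 0]'

```text
time: 7.2
ee_pos: [0.6096, 0.0015, 0.1855]
eef_rot: [-0.056, 0.998, 0.0, -0.001]
ft_force: [0.7, -1.0, -0.2]
width: 0.039
grip_force: 25.0
```

Run:
```python
from h import *
s=shot('scene');save(cv2.resize(s['image'][140:240,320:420],(600,600),interpolation=cv2.INTER_CUBIC),'p5b.png')
```

```text
(no output)
```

View pics/p5b.png

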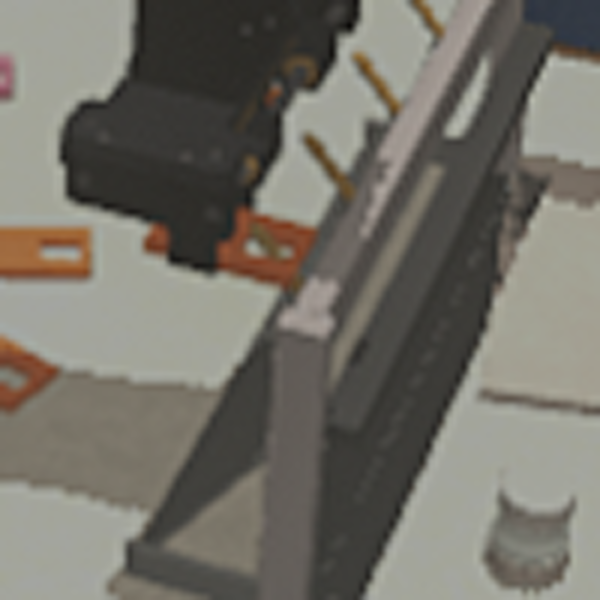

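The peg shows through the slot at (265,240). Releasing now and moving on to tag 4.

Emit:
step_arm --pt "0 0 0" --pt "0 0 0" --pt "0 0 0" --pt "0 0 0" --pt "0 0 0.4" --pt "0 0 1" --pt "-0.5 0 0.6" --turn '[0, 0, 0, 0, 0, 0, 0]' --grip 0.3

```text
time: 7.95
ee_pos: [0.5979, 0.0015, 0.2386]
eef_rot: [-0.056, 0.998, 0.0, 0.001]
ft_force: [-0.2, 0.2, 0.4]
width: 0.0607
grip_force: 0.0
```

Emit:
step_arm --pt "-0.9 0.3 0" --pt "-0.9 0.3 0" --pt "-0.9 0.3 0" --pt "-0.9 0.3 0" --pt "-0.9 0.3 0" --pt "-0.9 0.3 0" --pt "-0.6 0.28 0" --pt "0 0 0" --turn '[-0.3, -0.4, -0.4, -0.4, -0.4, -0.3, -0.3, 0]'

```text
time: 8.75
ee_pos: [0.446, 0.0544, 0.2376]
eef_rot: [0.093, 0.996, -0.001, 0.001]
ft_force: [-0.2, -0.3, 0.5]
width: 0.061
grip_force: 0.0
```

Run:
```python
from h import *
s=shot('scene');save(cv2.resize(s['image'][110:260,290:440],(600,600),interpolation=cv2.INTER_CUBIC),'p5c.png');tags2(s)
tags2(shot('top'))
```

```text
tag c 0.4554 0.0507 ang -0.200 size 0.075 0.046 px [317. 200.]
tag c 0.4301 0.1443 ang 0.513 size 0.071 0.049 px [324. 182.]
tag c 0.8985 0.5747 ang -1.376 size 0.126 0.080 px [493. 158.]
tag c 0.6411 0.6809 ang -1.368 size 0.275 0.100 px [437. 128.]
tag c -0.0042 1.5485 ang -1.570 size 0.328 0.261 px [382.  32.]
tag c 0.4480 0.3423 ang -0.187 size 0.070 0.041 px [164. 246.]
```

View pics/p5c.png

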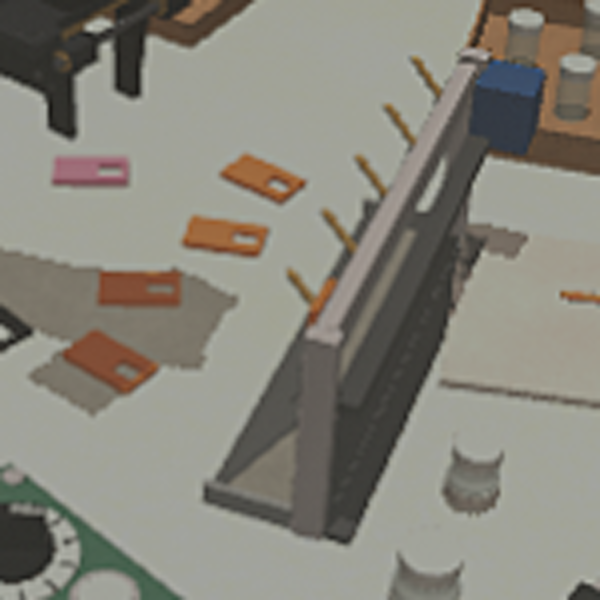

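Tag 5 is hanging on peg5, with orange visible at (322,300). Tag 4 next.

Emit:
step_arm --pt "0 -0.02 -1" --pt "0 0 -1" --pt "0 0 -1" --pt "0 0 -1" --pt "0 0 -1" --pt "0 0 -1" --pt "0 0 -1" --pt "0 0 -1" --pt "0 0 -0.7" --pt "0 0 -0.4" --pt "0 0 -0.3" --pt "0 0 0" --turn '[0, 0, 0, 0, 0, 0, 0, 0, 0, 0, 0, 0]'

```text
time: 10.05
ee_pos: [0.4475, 0.053, 0.0014]
eef_rot: [0.093, 0.996, 0.0, -0.0]
ft_force: [-0.0, 0.5, -0.3]
width: 0.0611
grip_force: 0.0
```

Emit:
step_arm --pt "0 0 0" --pt "0 0 0" --pt "0 0 0" --pt "0 0 0" --pt "0 0 0" --turn '[0, 0, 0, 0, 0]' --grip 1

```text
time: 10.55
ee_pos: [0.4473, 0.0527, 0.0019]
eef_rot: [0.094, 0.996, -0.0, 0.0]
ft_force: [-0.6, 0.0, 3.2]
width: 0.0391
grip_force: 25.0
```

Emit:
step_arm --pt "0 0 0.5" --pt "0 0 1" --pt "0 0 1" --pt "0 0 1" --pt "0 0 1" --pt "0 0 1" --pt "0 0 1" --pt "0 0 1" --pt "0 0 1" --turn '[0, 0, 0, 0, 0, 0, 0, 0, 0]'

```text
time: 11.45
ee_pos: [0.4466, 0.0533, 0.2159]
eef_rot: [0.093, 0.996, 0.0, 0.0]
ft_force: [0.2, -0.4, -0.2]
width: 0.0391
grip_force: 25.0
```

Emit:
step_arm --pt "0.5 0.08 0" --pt "0.7 0.1 0" --pt "0.7 0.1 0" --pt "0.7 0.1 0" --pt "0.7 0.1 0" --pt "0.7 0.1 0" --pt "0.7 0.1 0" --pt "0.6 0.1 0" --pt "0 0 0" --pt "0 0 0" --turn '[0.3, 0.3, 0.3, 0.3, 0.3, 0.3, 0.3, 0.4, 0, 0]'

```text
time: 12.45
ee_pos: [0.5789, 0.0727, 0.2144]
eef_rot: [-0.056, 0.998, 0.0, -0.0]
ft_force: [0.4, -0.3, -0.9]
width: 0.0393
grip_force: 25.0
```

Emit:
step_arm --pt "0.18 0.07 -0.21" --pt "0.18 0.02 -0.21" --pt "0.18 0.02 -0.21" --pt "0.18 0.02 -0.24" --pt "0.17 0.02 -0.24" --pt "0 0 0" --turn '[0, 0, 0, 0, 0, 0]'

```text
time: 13.05
ee_pos: [0.6017, 0.0761, 0.185]
eef_rot: [-0.056, 0.998, 0.0, -0.001]
ft_force: [-0.5, 0.4, -0.7]
width: 0.0396
grip_force: 25.0
```

Emit:
step_arm --pt "0 0 0" --pt "0 0 0" --pt "0 0 0" --pt "0 0 0" --pt "0 0 0.4" --pt "0 0 1" --pt "-0.5 0 0.6" --turn '[0, 0, 0, 0, 0, 0, 0]' --grip 0.3

```text
time: 13.75
ee_pos: [0.5902, 0.0762, 0.2384]
eef_rot: [-0.056, 0.998, 0.0, 0.001]
ft_force: [-1.0, -0.4, 0.2]
width: 0.0608
grip_force: 0.0
```

Emit:
step_arm --pt "-0.9 0.3 0" --pt "-0.9 0.35 0" --pt "-0.9 0.35 0" --pt "-0.9 0.35 0" --pt "-0.9 0.35 0" --pt "-0.9 0.35 0" --pt "-0.9 0.35 0" --pt "-0.4 0.15 0" --pt "0 0 0" --turn '[0.3, 0.4, 0.4, 0.4, 0.4, 0.4, 0.4, 0.4, 0]'

```text
time: 14.65
ee_pos: [0.421, 0.1406, 0.2372]
eef_rot: [-0.241, 0.97, -0.001, 0.001]
ft_force: [1.5, -0.7, -0.0]
width: 0.0607
grip_force: 0.0
```

```bash
cat >> h.py <<'E'
def hung(s,c):
    """orange pixel count near each peg root in scene view, below; and tags on table"""
    hsv=cv2.cvtColor(s['image'],cv2.COLOR_RGB2HSV);m=cv2.inRange(hsv,(6,130,70),(22,255,255))
    P=rackpts(.639,.1565,.116)[::10]+[-.006,0,-.02]
    print('hung',[int((m[int(q[1])-4:int(q[1])+5,int(q[0])-4:int(q[0])+5]>0).sum()) for q in proj(s,P)])
    hsv=cv2.cvtColor(c['image'],cv2.COLOR_RGB2HSV);m=cv2.inRange(hsv,(6,130,70),(22,255,255))
    print('hung top',[int((m[int(q[1])-5:int(q[1])+6,int(q[0])-5:int(q[0])+6]>0).sum()) for q in proj(c,P)])
    tags2(s);print('-');tags2(c)
E
python3 - <<'E'
from h import *
s=np.load('scene0.npz');t=np.load('top0.npz');hung({k:s[k] for k in s},{k:t[k] for k in t})
print('now');s=shot('scene');c=shot('top');hung(s,c)
save(np.vstack([cv2.resize(s['image'][110:260,290:440],(450,450),interpolation=cv2.INTER_CUBIC)]),'p4.png')
E
```

```text
hung [0, 0, 0, 0, 0]
hung top [9, 8, 9, 6, 8]
tag c 0.4477 -0.0475 ang -0.308 size 0.074 0.043 px [299. 217.]
tag c 0.4559 0.0508 ang -0.194 size 0.074 0.044 px [317. 200.]
tag c 0.4295 0.1445 ang 0.504 size 0.070 0.045 px [324. 182.]
tag c 0.8985 0.5747 ang -1.376 size 0.126 0.080 px [493. 157.]
tag c 0.6413 0.6803 ang -1.368 size 0.273 0.100 px [436. 129.]
tag c -0.2724 1.0614 ang -0.005 size 0.417 0.127 px [295.  54.]
tag c -0.0046 1.5513 ang 1.567 size 0.324 0.261 px [382.  32.]
-
tag c 0.4295 0.1452 ang 0.482 size 0.069 0.040 px [233. 254.]
tag c 0.4479 -0.0465 ang -0.302 size 0.069 0.039 px [303. 248.]
tag c 0.4481 0.3424 ang -0.187 size 0.070 0.041 px [164. 246.]
tag c 0.4561 0.0518 ang -0.193 size 0.069 0.040 px [267. 245.]
tag c 0.4588 0.2460 ang 0.268 size 0.070 0.040 px [198. 243.]
now
hung [0, 0, 6, 7, 4]
hung top [15, 10, 11, 80, 66]
tag c 0.4301 0.1435 ang 0.512 size 0.070 0.048 px [325. 182.]
tag c 0.8984 0.5749 ang -1.376 size 0.126 0.080 px [493. 157.]
tag c 0.6411 0.6810 ang -1.368 size 0.274 0.100 px [437. 128.]
tag c -0.3346 1.0620 ang -0.002 size 0.292 0.127 px [283.  51.]
tag c -0.0022 1.5510 ang 1.571 size 0.323 0.263 px [382.  32.]
tag c -0.0132 2.0424 ang -0.003 size 0.912 0.051 px [412.  12.]
-
tag c 0.4258 0.1431 ang 0.485 size 0.065 0.044 px [233. 255.]
```

Both hang. Tag 3 next.

Emit:
step_arm --pt "0 0 -1" --pt "0 0 -1" --pt "0 0 -1" --pt "0 0 -1" --pt "0 0 -1" --pt "0 0 -1" --pt "0 0 -1" --pt "0 0 -1" --pt "0 0 -0.7" --pt "0 0 -0.4" --pt "0 0 -0.27" --pt "0 0 0" --turn '[0, 0, 0, 0, 0, 0, 0, 0, 0, 0, 0, 0]'

```text
time: 15.95
ee_pos: [0.4218, 0.1399, 0.0017]
eef_rot: [-0.24, 0.971, 0.0, -0.0]
ft_force: [-0.4, 0.4, 0.1]
width: 0.061
grip_force: 0.0
```

Emit:
step_arm --pt "0 0 0" --pt "0 0 0" --pt "0 0 0" --pt "0 0 0" --pt "0 0 0" --turn '[0, 0, 0, 0, 0]' --grip 1

```text
time: 16.45
ee_pos: [0.4221, 0.1398, 0.0025]
eef_rot: [-0.24, 0.971, -0.0, 0.0]
ft_force: [-0.9, -0.7, 6.3]
width: 0.0391
grip_force: 25.0
```

Emit:
step_arm --pt "0 0 0.5" --pt "0 0 1" --pt "0 0 1" --pt "0 0 1" --pt "0 0 1" --pt "0 0 1" --pt "0 0 1" --pt "0 0 1" --pt "0 0 1" --turn '[0, 0, 0, 0, 0, 0, 0, 0, 0]'

```text
time: 17.35
ee_pos: [0.4212, 0.1403, 0.2162]
eef_rot: [-0.241, 0.971, -0.0, 0.0]
ft_force: [0.7, -1.1, -0.5]
width: 0.0393
grip_force: 25.0
```

Emit:
step_arm --pt "0.5 0.04 0" --pt "0.75 0.04 0" --pt "0.75 0.04 0" --pt "0.75 0.04 0" --pt "0.75 0.04 0" --pt "0.75 0.04 0" --pt "0.75 0.04 0" --pt "0.6 0.04 0" --pt "0.35 0 0" --pt "0 0 0" --pt "0 0 0" --turn '[-0.35, -0.35, -0.35, -0.35, -0.35, -0.35, -0.35, -0.35, -0.29, 0, 0]'

```text
time: 18.45
ee_pos: [0.5699, 0.1482, 0.215]
eef_rot: [-0.058, 0.998, 0.0, -0.0]
ft_force: [-1.0, -0.5, -0.9]
width: 0.0396
grip_force: 25.0
```

Emit:
step_arm --pt "0.2 0.02 -0.22" --pt "0.19 0.02 -0.22" --pt "0.18 0.02 -0.22" --pt "0.18 0.02 -0.24" --pt "0.17 0.02 -0.24" --pt "0 0 0" --turn '[0, 0, 0, 0, 0, 0]'

```text
time: 19.05
ee_pos: [0.5936, 0.1502, 0.1848]
eef_rot: [-0.057, 0.998, 0.0, -0.001]
ft_force: [0.2, -0.4, -0.6]
width: 0.0395
grip_force: 25.0
```

Emit:
step_arm --pt "0 0 0" --pt "0 0 0" --pt "0 0 0" --pt "0 0 0" --pt "0 0 0.4" --pt "0 0 1" --pt "-0.5 0 0.6" --turn '[0, 0, 0, 0, 0, 0, 0]' --grip 0.3

```text
time: 19.75
ee_pos: [0.5819, 0.1504, 0.2381]
eef_rot: [-0.057, 0.998, 0.0, 0.001]
ft_force: [-1.1, -0.8, 0.2]
width: 0.0609
grip_force: 0.0
```

Emit:
step_arm --pt "-0.7 0.5 0" --pt "-0.7 0.5 0" --pt "-0.7 0.5 0" --pt "-0.8 0.55 0" --pt "-0.8 0.55 0" --pt "-0.8 0.55 0" --pt "-0.77 0.53 0" --pt "0 0 0" --turn '[0.18, 0.18, 0.18, 0.18, 0.18, 0.18, 0.18, 0]'

```text
time: 20.55
ee_pos: [0.4469, 0.245, 0.2373]
eef_rot: [-0.135, 0.991, -0.0, 0.001]
ft_force: [-0.1, 0.8, 0.4]
width: 0.061
grip_force: 0.0
```

Run:
```python
from h import *
s=shot('scene');c=shot('top');hung(s,c)
```

```text
hung [0, 7, 8, 7, 4]
hung top [14, 11, 82, 73, 65]
tag c 0.4587 0.2444 ang 0.275 size 0.072 0.050 px [346. 169.]
tag c 0.8985 0.5747 ang -1.376 size 0.126 0.080 px [493. 157.]
tag c 0.6413 0.6803 ang -1.368 size 0.273 0.100 px [436. 128.]
tag c 0.1142 0.6148 ang -0.823 size 0.282 0.172 px [318. 102.]
tag c 0.2362 0.7674 ang 1.472 size 0.284 0.088 px [361.  94.]
tag c -0.2723 1.0617 ang -0.003 size 0.417 0.127 px [295.  54.]
tag c -0.0030 1.5848 ang -0.002 size 0.258 0.256 px [381.  30.]
-
tag c 0.4564 0.2456 ang 0.267 size 0.069 0.044 px [198. 243.]
```

Emit:
step_arm --pt "0.09 -0.06 -1" --pt "0 0 -1" --pt "0 0 -1" --pt "0 0 -1" --pt "0 0 -1" --pt "0 0 -1" --pt "0 0 -1" --pt "0 0 -1" --pt "0 0 -0.7" --pt "0 0 -0.4" --pt "0 0 -0.27" --pt "0 0 0" --turn '[0, 0, 0, 0, 0, 0, 0, 0, 0, 0, 0, 0]'

```text
time: 21.85
ee_pos: [0.4516, 0.2408, 0.0016]
eef_rot: [-0.132, 0.991, 0.0, -0.0]
ft_force: [-0.4, -0.2, 0.5]
width: 0.0611
grip_force: 0.0
```

Emit:
step_arm --pt "0 0 0" --pt "0 0 0" --pt "0 0 0" --pt "0 0 0" --pt "0 0 0" --turn '[0, 0, 0, 0, 0]' --grip 1

```text
time: 22.35
ee_pos: [0.4519, 0.241, 0.0023]
eef_rot: [-0.132, 0.991, 0.0, 0.0]
ft_force: [-0.9, -0.8, 4.6]
width: 0.0397
grip_force: 25.0
```

Emit:
step_arm --pt "0 0 0.5" --pt "0 0 1" --pt "0 0 1" --pt "0 0 1" --pt "0 0 1" --pt "0 0 1" --pt "0 0 1" --pt "0 0 1" --pt "0 0 1" --turn '[0, 0, 0, 0, 0, 0, 0, 0, 0]'

```text
time: 23.25
ee_pos: [0.451, 0.241, 0.216]
eef_rot: [-0.133, 0.991, -0.0, 0.0]
ft_force: [-0.4, 0.3, -0.4]
width: 0.0395
grip_force: 25.0
```

Emit:
step_arm --pt "0.5 -0.1 0" --pt "0.6 -0.12 0" --pt "0.6 -0.12 0" --pt "0.6 -0.12 0" --pt "0.6 -0.12 0" --pt "0.6 -0.12 0" --pt "0.6 -0.1 0" --pt "0.4 0 0" --pt "0 0 0" --pt "0 0 0" --turn '[-0.18, -0.18, -0.18, -0.18, -0.18, -0.18, -0.18, 0, 0, 0]'

```text
time: 24.25
ee_pos: [0.5634, 0.2213, 0.2141]
eef_rot: [-0.058, 0.998, 0.0, -0.0]
ft_force: [-0.5, 0.1, -0.6]
width: 0.0392
grip_force: 25.0
```

Emit:
step_arm --pt "0.18 0.08 -0.22" --pt "0.18 0.03 -0.22" --pt "0.18 0.02 -0.22" --pt "0.18 0.02 -0.24" --pt "0.17 0.02 -0.2" --pt "0 0 0" --turn '[0, 0, 0, 0, 0, 0]'

```text
time: 24.85
ee_pos: [0.5864, 0.2248, 0.1856]
eef_rot: [-0.057, 0.998, -0.0, -0.001]
ft_force: [0.0, 0.4, -0.4]
width: 0.0394
grip_force: 25.0
```

Emit:
step_arm --pt "0 0 0" --pt "0 0 0" --pt "0 0 0" --pt "0 0 0" --pt "0 0 0.4" --pt "0 0 1" --pt "-0.5 0 0.6" --turn '[0, 0, 0, 0, 0, 0, 0]' --grip 0.3

```text
time: 25.55
ee_pos: [0.5748, 0.225, 0.2388]
eef_rot: [-0.056, 0.998, 0.001, 0.001]
ft_force: [-0.3, -0.1, -0.1]
width: 0.0607
grip_force: 0.0
```

Emit:
step_arm --pt "-0.7 0.6 0" --pt "-0.7 0.6 0" --pt "-0.7 0.6 0" --pt "-0.7 0.6 0" --pt "-0.7 0.6 0" --pt "-0.7 0.6 0" --pt "-0.7 0.6 0" --pt "-0.54 0.52 0" --pt "0 0 0" --turn '[-0.32, -0.32, -0.32, -0.32, -0.32, -0.32, -0.32, -0.28, 0]'

```text
time: 26.45
ee_pos: [0.4354, 0.3456, 0.2381]
eef_rot: [0.092, 0.996, 0.001, 0.0]
ft_force: [0.0, 0.3, -0.7]
width: 0.061
grip_force: 0.0
```

Run:
```python
from h import *
s=shot('scene');c=shot('top');hung(s,c)
```

```text
hung [10, 8, 8, 7, 4]
hung top [12, 68, 74, 77, 66]
tag c 0.8985 0.5747 ang -1.376 size 0.126 0.080 px [493. 158.]
tag c 0.6413 0.6803 ang -1.368 size 0.273 0.100 px [436. 128.]
tag c -0.2724 1.0617 ang -0.003 size 0.417 0.127 px [295.  54.]
-
tag c 0.4468 0.3429 ang -0.178 size 0.073 0.045 px [164. 246.]
```

Emit:
step_arm --pt "0 0 -1" --pt "0 0 -1" --pt "0 0 -1" --pt "0 0 -1" --pt "0 0 -1" --pt "0 0 -1" --pt "0 0 -1" --pt "0 0 -1" --pt "0 0 -0.7" --pt "0 0 -0.4" --pt "0 0 -0.27" --pt "0 0 0" --turn '[0, 0, 0, 0, 0, 0, 0, 0, 0, 0, 0, 0]'

```text
time: 27.75
ee_pos: [0.4379, 0.3429, 0.0024]
eef_rot: [0.094, 0.996, -0.0, -0.0]
ft_force: [0.1, 0.5, 0.2]
width: 0.0604
grip_force: 0.0
```

Emit:
step_arm --pt "0 0 0" --pt "0 0 0" --pt "0 0 0" --pt "0 0 0" --pt "0 0 0" --turn '[0, 0, 0, 0, 0]' --grip 1

```text
time: 28.25
ee_pos: [0.4381, 0.3433, 0.0031]
eef_rot: [0.094, 0.996, 0.0, 0.0]
ft_force: [-0.3, -1.7, 3.6]
width: 0.0396
grip_force: 25.0
```

Emit:
step_arm --pt "0 0 0.5" --pt "0 0 1" --pt "0 0 1" --pt "0 0 1" --pt "0 0 1" --pt "0 0 1" --pt "0 0 1" --pt "0 0 1" --pt "0 0 1" --turn '[0, 0, 0, 0, 0, 0, 0, 0, 0]'

```text
time: 29.15
ee_pos: [0.4373, 0.3432, 0.2169]
eef_rot: [0.094, 0.996, 0.0, 0.0]
ft_force: [0.6, 0.6, 0.2]
width: 0.0395
grip_force: 25.0
```

Emit:
step_arm --pt "0.5 -0.2 0" --pt "0.6 -0.25 0" --pt "0.6 -0.25 0" --pt "0.6 -0.25 0" --pt "0.6 -0.25 0" --pt "0.6 -0.25 0" --pt "0.6 -0.25 0" --pt "0.5 -0.16 0" --pt "0 0 0" --pt "0 0 0" --turn '[0.3, 0.35, 0.35, 0.35, 0.35, 0.35, 0.35, 0.1, 0, 0]'

```text
time: 30.15
ee_pos: [0.5521, 0.2971, 0.2153]
eef_rot: [-0.056, 0.998, 0.0, -0.0]
ft_force: [-1.2, 0.2, -0.5]
width: 0.0393
grip_force: 25.0
```

Emit:
step_arm --pt "0.18 0.03 -0.22" --pt "0.18 0.03 -0.22" --pt "0.18 0.02 -0.24" --pt "0.18 0.02 -0.24" --pt "0.17 0.02 -0.23" --pt "0 0 0" --turn '[0, 0, 0, 0, 0, 0]'

```text
time: 30.75
ee_pos: [0.5755, 0.2993, 0.1851]
eef_rot: [-0.055, 0.998, -0.0, -0.0]
ft_force: [0.8, -0.3, -1.3]
width: 0.0393
grip_force: 25.0
```

Emit:
step_arm --pt "0 0 0" --pt "0 0 0" --pt "0 0 0" --pt "0 0 0" --pt "0 0 0.4" --pt "0 0 1" --pt "-0.5 0 0.6" --turn '[0, 0, 0, 0, 0, 0, 0]' --grip 0.3

```text
time: 31.45
ee_pos: [0.5636, 0.2994, 0.2383]
eef_rot: [-0.055, 0.998, 0.001, 0.001]
ft_force: [0.7, 0.4, -0.0]
width: 0.0614
grip_force: 0.0
```

Emit:
step_arm --pt "-1 0 1" --pt "-1 0 1" --pt "-1 0 1" --pt "-1 -1 0" --pt "-1 -1 0" --pt "-1 -1 0" --pt "0 -1 0" --pt "0 -1 0" --pt "0 -1 0" --pt "0 0 0" --pt "0 0 0" --turn '[0, 0, 0, 0, 0, 0, 0, 0, 0, 0, 0]'

```text
time: 32.55
ee_pos: [0.4125, 0.1499, 0.312]
eef_rot: [-0.056, 0.998, -0.0, 0.001]
ft_force: [-0.9, 0.5, 0.1]
width: 0.0607
grip_force: 0.0
```

Run:
```python
from h import *
s=shot('scene');c=shot('top');hung(s,c)
im=c['image'];a=cv2.resize(im[150:265,325:435],(440,460),interpolation=cv2.INTER_CUBIC);b=cv2.resize(s['image'][110:225,330:420],(360,460),interpolation=cv2.INTER_CUBIC)
save(np.hstack([a,b]),'after.png')
cx,cy,w=.5545,-.2615,-.292;R=np.array([[np.cos(w),-np.sin(w)],[np.sin(w),np.cos(w)]])
def dial(c,u,v,z): 
    p=px2w(c,u,v,z)[:2]; return p, R.T@(p-[cx,cy])
f=110/574
for n,(u,v),z in(('plate',(211,320),.072),('dialtop',(216,318),.113),('red',(190,397),.072),('ptr outer',(193,250),.081)):
    print(n,dial(c,325+(u+.5)*f-.5,150+(v+.5)*115/600-.5,z))
C=cloud(c)
m=(C[...,2]>.10)&(C[...,2]<.125);v,u=np.nonzero(m);k=(u>345)&(u<390)&(v>185)&(v<235);P=C[v[k],u[k]]
print(len(P),P.mean(0));r=cv2.minAreaRect(P[:,:2].astype(np.float32));print(r)
```

```text
hung [12, 10, 7, 7, 4]
hung top [0, 80, 83, 82, 68]
tag c 0.8985 0.5747 ang -1.376 size 0.126 0.080 px [493. 157.]
tag c 0.6413 0.6803 ang -1.368 size 0.273 0.100 px [436. 128.]
tag c -0.3362 1.0620 ang -0.002 size 0.289 0.127 px [283.  51.]
tag c -0.0111 1.5627 ang 1.429 size 0.334 0.238 px [378.  31.]
-
plate (array([ 0.53799238, -0.21292468]), array([-0.02979214,  0.04176711]))
dialtop (array([ 0.52996662, -0.21131729]), array([-0.03794089,  0.0409961 ]))
red (array([ 0.49803266, -0.20162083]), array([-0.07131439,  0.04108934]))
ptr outer (array([ 0.57247713, -0.20345498]), array([0.00050684, 0.06076302]))
117 [ 0.53596242 -0.21249443  0.11231416]
((0.5372265577316284, -0.21295209228992462), (0.04958123713731766, 0.01484710443764925), 26.681535720825195)
```

View pics/after.png

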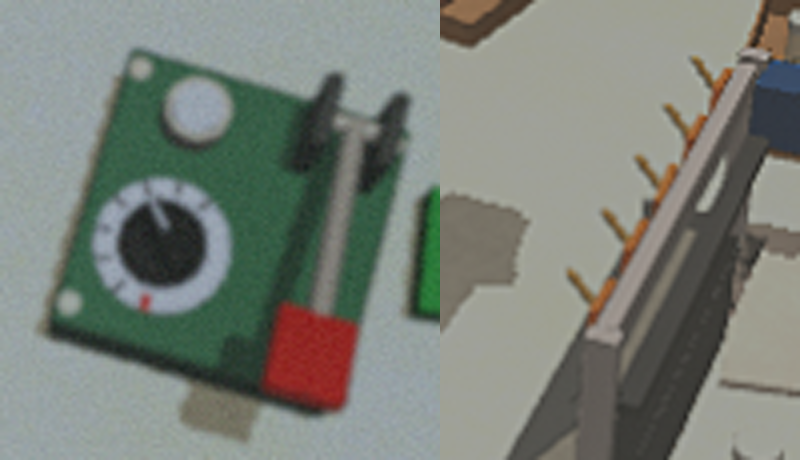

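All five tags hang: the right panel shows orange on each peg. The dial sits at (162,245) in the left panel with its pointer near the fifth tick. A gripper body turning on the dial axis would hit the lever, so I'll push the bar with closed fingers at a fixed yaw instead.

```bash
cat >> h.py <<'E'
W=-.292;RP=np.array([[np.cos(W),-np.sin(W)],[np.sin(W),np.cos(W)]]);DC=np.array([.5375,-.213])
def dialview(c):
    C=cloud(c);m=(C[...,2]>.105)&(C[...,2]<.122)&(np.hypot(C[...,0]-DC[0],C[...,1]-DC[1])<.035)
    P=C[m][:,:2];ev,E=np.linalg.eigh(np.cov(P.T));d=E[:,1];a=np.arctan2(d[1],d[0])
    g=c['image'][m].astype(int).sum(1); B=P[g>np.median(g)+120]
    print('bar n',len(P),P.mean(0).round(4),'local deg (mod180)',round(np.degrees(a-W)%180,1),'size',np.sqrt(12*ev).round(3),'pointer side local',
      [] if len(B)<2 else round(float(np.degrees(np.arctan2(*(B.mean(0)-DC)[::-1])-W)),1),len(B))
def pusher(phi,sgn,gap=0,lev=16,a=.015,b=.0095):
    """TCP (world xy) touching bar whose pointer points to local phi(deg); sgn +1 pushes ccw"""
    f=np.radians(phi);d=np.array([np.cos(f),np.sin(f)]);n=sgn*np.array([-d[1],d[0]])
    c=np.array([a*np.tanh(n[0]/.15),b*np.tanh(n[1]/.15)]);r=lev/1000-.85*(c@d)
    L=r*d-n*(.007+gap+a*abs(n[0])+b*abs(n[1]))
    return DC+RP@L,L
E
python3 - <<'E'
from h import *
c=shot('top');dialview(c)
for w in(.232,.466):
    T=np.array([[*DC,.113],[*(DC+.025*np.array([np.cos(w),np.sin(w)])),.113]]);print(w,((proj(c,T)-[325,150]+.5)*4))
prev=None
for ph in range(30,181,15):
    p,L=pusher(ph,1);print('ccw',ph,p.round(4),(L*1e3).round(1))
for ph in range(180,59,-15):
    p,L=pusher(ph,-1);print('cw',ph,p.round(4),(L*1e3).round(1))
E
```

```text
bar n 112 [ 0.536  -0.2126] local deg (mod180) 41.8 size [0.015 0.05 ] pointer side local 42.4 23
0.232 [[168.36365588 232.76552167]
 [158.82302774 196.01928171]]
0.466 [[168.36365588 232.76552167]
 [150.4087439  198.96319702]]
ccw 30 [ 0.5651 -0.2298] [31.3 -8.2]
ccw 45 [ 0.566  -0.2253] [30.9 -3.5]
ccw 60 [ 0.5657 -0.2205] [29.1  1. ]
ccw 75 [ 0.5642 -0.2154] [26.2  5.4]
ccw 90 [ 0.5632 -0.204 ] [22. 16.]
ccw 105 [ 0.562  -0.1937] [18.  25.5]
ccw 120 [ 0.5578 -0.1912] [13.1 26.7]
ccw 135 [ 0.5529 -0.1903] [ 8.2 26.2]
ccw 150 [ 0.5479 -0.1909] [ 3.5 24.2]
ccw 165 [ 0.5425 -0.1925] [-1.1 21.1]
ccw 180 [ 0.5269 -0.1926] [-16.   16.5]
cw 180 [ 0.5174 -0.2242] [-16.  -16.5]
cw 165 [ 0.5053 -0.2167] [-29.8 -12.8]
cw 150 [ 0.5052 -0.2118] [-31.3  -8.2]
cw 135 [ 0.5069 -0.2075] [-30.9  -3.5]
cw 120 [ 0.5099 -0.2037] [-29.1   1. ]
cw 105 [ 0.5139 -0.2003] [-26.2   5.4]
cw 90 [ 0.521  -0.1913] [-22.  16.]
cw 75 [ 0.5277 -0.1834] [-18.   25.5]
cw 60 [ 0.5326 -0.1836] [-13.1  26.7]
```

Emit:
step_arm --pt "0.4 -0.95 0" --pt "0.4 -0.95 0" --pt "0.4 -0.95 0" --pt "0.4 -0.95 0" --pt "0.4 -0.95 0" --pt "0.4 -0.95 0" --pt "0.4 -0.95 0" --pt "0.4 -0.95 0" --pt "0.4 -0.95 0" --pt "0.4 -0.95 0" --pt "0.4 -0.95 0" --pt "0.4 -0.95 0" --turn '[-1, -1, -1, -1, -1, -1, -1, -1, -1, -1, -1, -1]' --grip 1

```text
time: 33.9
ee_pos: [0.5333, -0.1354, 0.3111]
eef_rot: [0.618, 0.786, 0.0, -0.0]
ft_force: [-0.2, 0.3, -0.5]
width: 0.0002
grip_force: 0.0
```

Emit:
step_arm --pt "0.4 -0.95 0" --pt "0.4 -0.95 0" --pt "0.4 -0.95 0" --pt "0.3 -0.95 0" --pt "0 0 0" --pt "0 0 0" --pt "0 0 0" --turn '[-1, -1, -1, -1, -0.46, 0, 0]'

```text
time: 34.6
ee_pos: [0.5705, -0.2291, 0.3112]
eef_rot: [0.802, 0.598, 0.0, -0.0]
ft_force: [-0.1, 0.8, 0.4]
width: -0.0
grip_force: 0.0
```

Emit:
step_arm --pt "0 -0.14 -1" --pt "0 0 -1" --pt "0 0 -1" --pt "0 0 -1" --pt "0 0 -1" --pt "0 0 -1" --pt "0 0 -1" --pt "0 0 -1" --pt "0 0 -0.6" --pt "0 0 -0.33" --pt "0 0 0" --turn '[0, 0, 0, 0, 0, 0, 0, 0, 0, 0, 0]'

```text
time: 35.7
ee_pos: [0.5698, -0.2334, 0.0876]
eef_rot: [0.802, 0.597, -0.0, -0.0]
ft_force: [0.5, -0.2, 0.5]
width: 0.0003
grip_force: 0.0
```

Emit:
step_arm --pt "-0.15 0.29 0" --pt "-0.01 0.19 0" --pt "-0.06 0.2 0" --pt "-0.02 0.23 0" --pt "-0.02 0.23 0" --pt "-0.03 0.2 0" --pt "-0.02 0.21 0" --pt "-0.17 0.1 0" --pt "0 0 0" --turn '[0, 0, 0, 0, 0, 0, 0, 0, 0]'

```text
time: 36.6
ee_pos: [0.5583, -0.1914, 0.0882]
eef_rot: [0.802, 0.597, 0.001, 0.0]
ft_force: [3.8, 1.9, 0.1]
width: 0.0003
grip_force: 1.4
```

Run:
```python
from h import *
c=shot('top');s=shot('scene');dialview(c);dialview(s);save(np.hstack([cv2.resize(c['image'][150:265,325:435],(400,420),interpolation=cv2.INTER_CUBIC),cv2.resize(s['image'][200:330,220:350],(400,420),interpolation=cv2.INTER_CUBIC)]),'push.png')
```

```text
bar n 0 [nan nan] local deg (mod180) nan size [nan nan] pointer side local [] 0
bar n 109 [ 0.5432 -0.2158] local deg (mod180) 75.1 size [0.024 0.052] pointer side local 108.3 10
  avg = a.mean(axis, **keepdims_kw)
  ret = um.true_divide(
h.py:79: RuntimeWarning: Degrees of freedom <= 0 for slice
  P=C[m][:,:2];ev,E=np.linalg.eigh(np.cov(P.T));d=E[:,1];a=np.arctan2(d[1],d[0])
  c *= np.true_divide(1, fact)
  c *= np.true_divide(1, fact)
  return _methods._mean(a, axis=axis, dtype=dtype,
  ret = ret.dtype.type(ret / rcount)
h.py:81: RuntimeWarning: Mean of empty slice.
  print('bar n',len(P),P.mean(0).round(4),'local deg (mod180)',round(np.degrees(a-W)%180,1),'size',np.sqrt(12*ev).round(3),'pointer side local',
```

View pics/push.png

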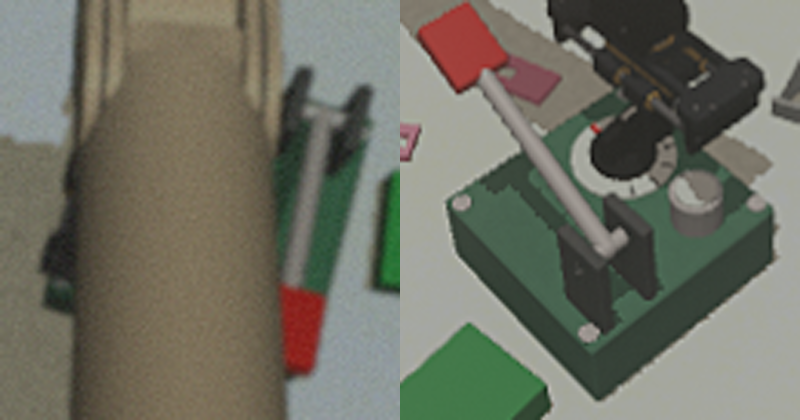

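The scene panel shows the closed fingers against the bar at about (650,140), clear of the lever, with the red tick at (595,128). I'll keep pushing to the stop.

Emit:
step_arm --pt "-0.2 0.04 0" --pt "-0.2 -0.02 0" --pt "-0.22 -0.06 0" --pt "-0.21 0 0" --pt "-0.21 0 0" --pt "-0.2 0 0" --pt "0 0 0" --turn '[0, 0, 0, 0, 0, 0, 0]'

```text
time: 37.4
ee_pos: [0.5278, -0.1916, 0.0884]
eef_rot: [0.802, 0.597, 0.002, -0.0]
ft_force: [6.0, 7.5, 0.1]
width: 0.0005
grip_force: 4.3
```

Emit:
step_arm --pt "-0.01 -0.04 0" --pt "-0.01 -0.04 0" --pt "0 0 0" --turn '[0, 0, 0]'

```text
time: 37.7
ee_pos: [0.5277, -0.1917, 0.0884]
eef_rot: [0.802, 0.598, 0.002, -0.001]
ft_force: [5.5, 12.8, 2.9]
width: 0.0006
grip_force: 6.8
```

Emit:
step_arm --pt "-0.02 -0.08 0" --pt "0 0 0" --pt "0.15 0.5 0" --pt "0 0 0.6" --pt "0 0 1" --pt "0 0 1" --pt "0 0 1" --pt "0 0 1" --pt "0 0 1" --pt "-0.4 -0.8 0.4" --pt "-0.3 -0.8 0" --pt "0 -0.4 0" --turn '[0, 0, 0, 0, 0, 0, 0, 0, 0, 0, 0, 0]'

```text
time: 38.9
ee_pos: [0.5108, -0.2383, 0.2393]
eef_rot: [0.804, 0.595, -0.001, 0.001]
ft_force: [-0.5, -0.4, -0.5]
width: 0.0003
grip_force: 0.0
```

```bash
python3 - 2>/dev/null <<'E'
from h import *
s=shot('scene');c=shot('top');dialview(s)
try: dialview(c)
except Exception as e: print('x')
print(read_state()['ee_pos'])
save(cv2.resize(s['image'][210:280,240:340],(800,560),interpolation=cv2.INTER_CUBIC),'stop.png')
E
```

```text
bar n 88 [ 0.5412 -0.2157] local deg (mod180) 1.3 size [0.014 0.051] pointer side local 178.7 9
bar n 85 [ 0.534  -0.2107] local deg (mod180) 4.3 size [0.013 0.049] pointer side local 158.9 4
[ 0.51148416 -0.23715318  0.23822288]
```

View pics/stop.png

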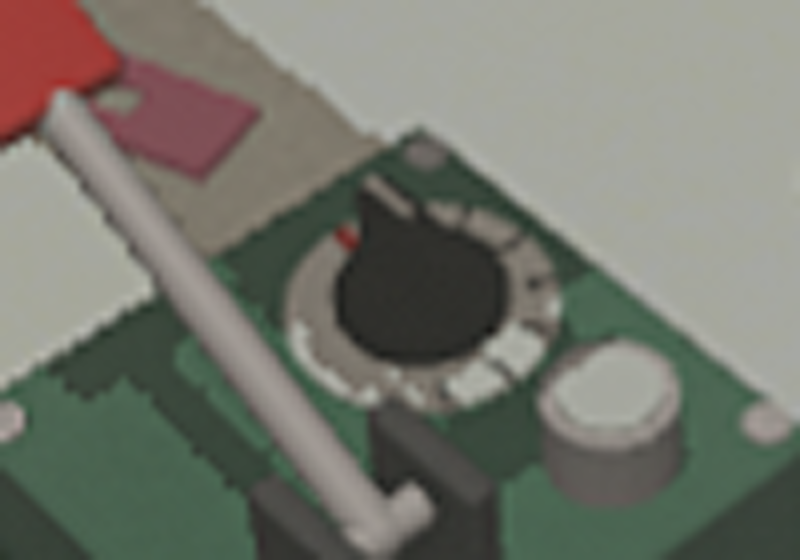

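The pointer at (385,195) lines up with the red tick, and the measured bar angle is 0° to the stop. Now four clicks clockwise.

Emit:
step_arm --pt "0.16 0.2 -1" --pt "0 0 -1" --pt "0 0 -1" --pt "0 0 -1" --pt "0 0 -1" --pt "0 0 -0.7" --pt "0 0 -0.32" --pt "0 0 0" --turn '[0, 0, 0, 0, 0, 0, 0, 0]'

```text
time: 39.8
ee_pos: [0.5159, -0.2291, 0.0868]
eef_rot: [0.802, 0.597, -0.0, -0.001]
ft_force: [-0.6, 0.4, 0.1]
width: 0.0007
grip_force: 0.0
```

Emit:
step_arm --pt "0.1 0.32 0" --pt "-0.24 0.15 0" --pt "-0.24 0.15 0" --pt "0 0.2 0" --pt "0.07 0.17 0" --pt "0.12 0.15 0" --pt "0.16 0.14 0" --pt "0 0 0" --turn '[0, 0, 0, 0, 0, 0, 0, 0]'

```text
time: 40.6
ee_pos: [0.5161, -0.1972, 0.0878]
eef_rot: [0.802, 0.597, 0.0, -0.0]
ft_force: [-1.1, -0.6, -0.1]
width: 0.0005
grip_force: 0.4
```

```bash
python3 - 2>/dev/null <<'E'
from h import *
s=shot('scene');dialview(s)
E
```

```text
bar n 102 [ 0.5351 -0.218 ] local deg (mod180) 145.0 size [0.026 0.048] pointer side local 116.0 4
```

Emit:
step_arm --pt "0.1 0.12 0" --pt "0.1 0.12 0" --pt "0.14 0.16 0" --pt "0.13 0.16 0" --pt "0.12 0 0" --pt "0 0 0" --turn '[0, 0, 0, 0, 0, 0]'

```text
time: 41.25
ee_pos: [0.5303, -0.183, 0.0875]
eef_rot: [0.802, 0.597, -0.0, -0.001]
ft_force: [-3.0, 3.1, 2.0]
width: 0.0003
grip_force: 2.2
```

```bash
python3 - 2>/dev/null <<'E'
from h import *
s=shot('scene');dialview(s)
e=read_state();print(e['ee_pos'],(RP.T@(e['ee_pos'][:2]-DC)*1e3).round(1))
for ph in(75,70,65,60,55):print(ph,pusher(ph,-1)[0].round(4),(pusher(ph,-1)[1]*1e3).round(1))
E
```

```text
bar n 128 [ 0.5385 -0.2113] local deg (mod180) 95.7 size [0.025 0.054] pointer side local 92.3 13
[ 0.53025151 -0.18308684  0.08747434] [-15.6  26.6]
75 [ 0.5277 -0.1834] [-18.   25.5]
70 [ 0.5294 -0.1832] [-16.4  26.2]
65 [ 0.531  -0.1833] [-14.7  26.6]
60 [ 0.5326 -0.1836] [-13.1  26.7]
55 [ 0.5342 -0.1841] [-11.5  26.7]
```

Emit:
step_arm --pt "-0.4 0.37 0" --pt "0 0 0.6" --pt "0 0 1" --pt "0 0 1" --pt "0 0 1" --pt "0 0 1" --pt "0 0 1" --pt "0 0 0" --turn '[0, 0, 0, 0, 0, 0, 0, 0]'

```text
time: 42.1
ee_pos: [0.5225, -0.1755, 0.2325]
eef_rot: [0.803, 0.596, 0.002, 0.003]
ft_force: [0.5, -1.2, 1.2]
width: 0.0008
grip_force: 0.0
```

```bash
python3 - 2>/dev/null <<'E'
from h import *
s=shot('scene');dialview(s)
print(read_state()['ee_pos'])
save(cv2.resize(s['image'][210:280,240:340],(800,560),interpolation=cv2.INTER_CUBIC),'four.png')
E
```

```text
bar n 101 [ 0.5398 -0.2157] local deg (mod180) 87.0 size [0.014 0.049] pointer side local 102.4 16
[ 0.52163918 -0.17542478  0.23035292]
```

The bar sprang back to 87°, i.e. click 3: the push ended just short of the barrier, so the fingertip is a little narrower than I assumed. I'll push about 4 mm further.

Emit:
step_arm --pt "0 0 -1" --pt "0 0 -1" --pt "0 0 -1" --pt "0 0 -1" --pt "0 0 -1" --pt "0 0 -0.5" --pt "0 0 -0.2" --pt "0 0 0" --turn '[0, 0, 0, 0, 0, 0, 0, 0]'

```text
time: 42.95
ee_pos: [0.5203, -0.1749, 0.0851]
eef_rot: [0.803, 0.596, 0.0, -0.0]
ft_force: [0.1, -0.9, -0.1]
width: 0.0001
grip_force: 0.0
```

Emit:
step_arm --pt "0.1 -0.22 0" --pt "0.14 -0.04 0" --pt "0.14 -0.04 0" --pt "0.14 -0.05 0" --pt "0 0 0" --turn '[0, 0, 0, 0, 0]'

```text
time: 43.45
ee_pos: [0.534, -0.1836, 0.0856]
eef_rot: [0.803, 0.596, 0.0, 0.0]
ft_force: [1.0, -0.7, -0.1]
width: 0.0003
grip_force: 0.0
```

Emit:
step_arm --pt "-0.4 0.37 0" --pt "0 0 0.6" --pt "0 0 1" --pt "0 0 1" --pt "0 0 1" --pt "0 0 1" --pt "0 0 1" --pt "0 0 0" --turn '[0, 0, 0, 0, 0, 0, 0, 0]'

```text
time: 44.25
ee_pos: [0.5254, -0.1749, 0.2301]
eef_rot: [0.803, 0.596, 0.002, 0.003]
ft_force: [-0.5, 0.1, 0.1]
width: 0.0005
grip_force: 0.0
```

```bash
python3 - 2>/dev/null <<'E'
from h import *
s=shot('scene');dialview(s)
print(read_state()['ee_pos'])
save(cv2.resize(s['image'][210:280,240:340],(800,560),interpolation=cv2.INTER_CUBIC),'four2.png')
E
```

```text
bar n 104 [ 0.5395 -0.2154] local deg (mod180) 59.4 size [0.014 0.05 ] pointer side local 64.4 17
[ 0.52459308 -0.17487541  0.22796454]
```

View pics/four2.png

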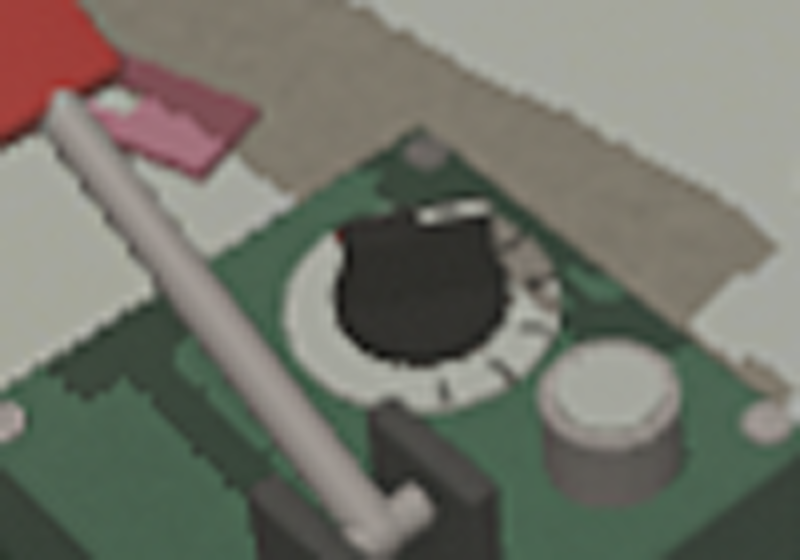

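The bar is at 59.4°, i.e. click 4, with the white pointer at (450,212). Now the lever.

Emit:
step_arm --pt "0 0 0.8" --pt "0 0 0.8" --pt "-0.73 -0.86 0" --pt "-0.73 -0.86 0" --pt "-0.73 -0.86 0" --pt "-0.73 -0.86 0" --pt "-0.73 -0.86 0" --pt "0 0 0" --pt "0 0 -0.8" --pt "0 0 -0.8" --pt "0 0 0" --turn '[0, 0, 0, 0, 0, 0, 0, 0, 0, 0, 0]'

```text
time: 45.4
ee_pos: [0.4314, -0.2811, 0.2229]
eef_rot: [0.803, 0.597, -0.0, -0.002]
ft_force: [2.6, 0.4, 1.3]
width: 0.0002
grip_force: 1.0
```

Emit:
step_arm --pt "0 0 -0.4" --pt "0 0 -0.5" --pt "0 0 -0.5" --pt "0 0 -0.5" --pt "0 0 -0.5" --pt "0 0 -0.5" --pt "0 0 -0.5" --pt "0 0 -0.5" --pt "0 0 -0.4" --pt "0 0 0" --turn '[0, 0, 0, 0, 0, 0, 0, 0, 0, 0]'

```text
time: 46.4
ee_pos: [0.4313, -0.2817, 0.1164]
eef_rot: [0.803, 0.596, -0.0, -0.001]
ft_force: [-5.1, 1.5, 8.3]
width: 0.0005
grip_force: 4.2
```

Emit:
step_arm --pt "0 0 -0.1" --pt "0 0 -0.1" --pt "0 0 0" --turn '[0, 0, 0]'

```text
time: 46.7
ee_pos: [0.4314, -0.2818, 0.1152]
eef_rot: [0.803, 0.596, -0.001, -0.0]
ft_force: [-18.8, 9.4, 41.8]
width: 0.0003
grip_force: 22.4
```

Emit:
step_arm --pt "0 0 -0.08" --pt "0 0 0" --turn '[0, 0]'

```text
time: 46.9
ee_pos: [0.4315, -0.2819, 0.1149]
eef_rot: [0.803, 0.596, -0.001, 0.0]
ft_force: [-27.7, 14.4, 62.1]
width: 0.0002
grip_force: 32.6
```

Emit:
step_arm --pt "0 0 -0.08" --pt "0 0 0" --turn '[0, 0]'

```text
time: 47.1
ee_pos: [0.4316, -0.2819, 0.1147]
eef_rot: [0.803, 0.596, -0.002, 0.0]
ft_force: [-35.5, 19.2, 82.9]
width: 0.0005
grip_force: 43.0
```

The stop is firm at z = 0.115. Now fully up and the remaining two strokes.

Emit:
step_arm --pt "0 0 0.3" --pt "0 0 0.7" --pt "0 0 0.7" --pt "0 0 0.7" --pt "0 0 0.7" --pt "0 0 0.7" --pt "0 0 0.7" --pt "0 0 0.6" --pt "0 0 0" --pt "0 0 0" --pt "0 0 0" --pt "0 0 0" --turn '[0, 0, 0, 0, 0, 0, 0, 0, 0, 0, 0, 0]'

```text
time: 48.3
ee_pos: [0.4316, -0.2817, 0.235]
eef_rot: [0.803, 0.596, -0.0, -0.001]
ft_force: [-0.1, -0.1, -0.1]
width: 0.0007
grip_force: 0.0
```

```bash
cat >> h.py <<'E'
def pad(c):
    C=cloud(c);hsv=cv2.cvtColor(c['image'],cv2.COLOR_RGB2HSV)
    m=(cv2.inRange(hsv,(0,150,90),(5,255,255))>0)&(np.hypot(C[...,0]-.437,C[...,1]+.283)<.05)
    print('paddle',m.sum(),np.median(C[m],0).round(3))
E
python3 - <<'E'
from h import *
pad(shot('scene'))
E
```

```text
paddle 103 [ 0.444 -0.292  0.217]
```

Emit:
step_arm --pt "0 0 -0.6" --pt "0 0 -0.7" --pt "0 0 -0.7" --pt "0 0 -0.7" --pt "0 0 -0.7" --pt "0 0 -0.7" --pt "0 0 -0.5" --pt "0 0 -0.2" --pt "0 0 -0.1" --pt "0 0 -0.07" --pt "0 0 0" --pt "0 0 0" --turn '[0, 0, 0, 0, 0, 0, 0, 0, 0, 0, 0, 0]'

```text
time: 49.55
ee_pos: [0.4316, -0.282, 0.1152]
eef_rot: [0.803, 0.596, -0.001, 0.0]
ft_force: [-18.8, 9.2, 43.6]
width: 0.0003
grip_force: 22.8
```

Stroke 2 is at the bottom with 44 N. Up, stroke 3, then up and clear.

Emit:
step_arm --pt "0 0 0.3" --pt "0 0 0.7" --pt "0 0 0.7" --pt "0 0 0.7" --pt "0 0 0.7" --pt "0 0 0.7" --pt "0 0 0.7" --pt "0 0 0.47" --pt "0 0 0" --pt "0 0 0" --pt "0 0 0" --pt "0 0 0" --turn '[0, 0, 0, 0, 0, 0, 0, 0, 0, 0, 0, 0]'

```text
time: 50.75
ee_pos: [0.4316, -0.2817, 0.2351]
eef_rot: [0.803, 0.596, -0.0, -0.001]
ft_force: [0.1, 0.0, -0.0]
width: 0.0005
grip_force: 0.0
```

Emit:
step_arm --pt "0 0 -0.6" --pt "0 0 -0.7" --pt "0 0 -0.7" --pt "0 0 -0.7" --pt "0 0 -0.7" --pt "0 0 -0.7" --pt "0 0 -0.5" --pt "0 0 -0.2" --pt "0 0 -0.1" --pt "0 0 -0.07" --pt "0 0 0" --pt "0 0 0" --turn '[0, 0, 0, 0, 0, 0, 0, 0, 0, 0, 0, 0]'

```text
time: 51.95
ee_pos: [0.4315, -0.2819, 0.1152]
eef_rot: [0.803, 0.596, -0.001, 0.0]
ft_force: [-18.9, 10.2, 44.9]
width: 0.0008
grip_force: 23.3
```

Emit:
step_arm --pt "0 0 0.3" --pt "0 0 0.7" --pt "0 0 0.7" --pt "0 0 0.7" --pt "0 0 0.7" --pt "0 0 0.7" --pt "0 0 0.7" --pt "0 0 0.7" --pt "0 0 0" --pt "0 0 0" --pt "0 0 0" --pt "0 0 0" --turn '[0, 0, 0, 0, 0, 0, 0, 0, 0, 0, 0, 0]'

```text
time: 53.15
ee_pos: [0.4316, -0.2817, 0.2408]
eef_rot: [0.803, 0.596, -0.0, -0.001]
ft_force: [-0.3, 0.5, 0.3]
width: 0.0004
grip_force: 0.0
```

Emit:
step_arm --pt "-0.4 -0.8 1" --pt "-0.4 -0.8 1" --pt "-0.4 -0.8 0.5" --pt "-0.4 -0.8 0" --pt "-0.4 -0.8 0" --pt "-0.4 -0.8 0" --pt "-0.4 -0.8 0" --pt "-0.4 -0.8 0" --pt "0 0 0" --pt "0 0 0" --pt "0 0 0" --turn '[0, 0, 0, 0, 0, 0, 0, 0, 0, 0, 0]'

```text
time: 54.25
ee_pos: [0.3527, -0.4409, 0.3041]
eef_rot: [0.802, 0.597, 0.0, -0.0]
ft_force: [-0.3, 0.1, 0.5]
width: 0.0004
grip_force: 0.0
```

```bash
python3 - 2>/dev/null <<'E'
from h import *
s=shot('scene');c=shot('top');hung(s,c);dialview(s);dialview(c);pad(s);pad(c)
C=cloud(c)
for u,v in [(268,136),(313,132),(458,217)]: print(C[v,u].round(3))
save(np.vstack([c['image'][90:290,100:500],s['image'][90:370,150:550]]),'final.png')
E
```

```text
hung [12, 8, 7, 7, 3]
hung top [65, 76, 79, 75, 69]
tag c 0.8986 0.5739 ang -1.376 size 0.127 0.080 px [493. 158.]
tag c 0.6465 0.6549 ang -1.368 size 0.327 0.100 px [436. 133.]
-
bar n 104 [ 0.5391 -0.2153] local deg (mod180) 59.6 size [0.014 0.049] pointer side local 63.0 19
bar n 114 [ 0.5362 -0.2126] local deg (mod180) 60.6 size [0.015 0.05 ] pointer side local 60.4 20
paddle 410 [ 0.445 -0.289  0.215]
paddle 425 [ 0.44  -0.283  0.217]
[0.757 0.055 0.054]
[ 0.761 -0.072  0.074]
[ 0.53  -0.475  0.036]
```

View pics/final.png

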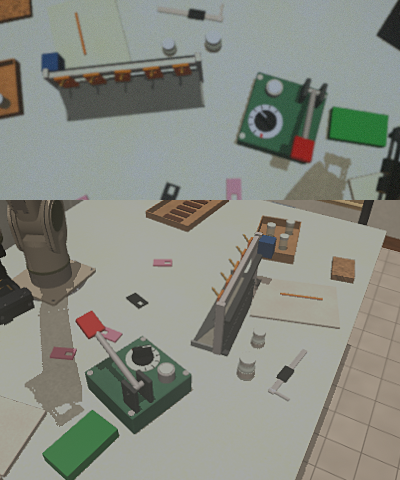

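The final picture shows all five tags on the pegs (top panel, from (68,83) to (181,70)), the dial at click 4, the lever up, and the jars and case where they were. Handing in.

```bash
python3 -c "
from bench import *
print(close_job())"
```

```text
the job is handed in; nothing more can be done
None
```

I handed the job in: all five tags hang on the pegs, the dial is four clicks from its stop, the lever had three full strokes and ended up, and the jars and case did not move; the hand-in returned no verdict.

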